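Open the label printer for a new roll

TASK

The label printer has run out and must be opened for a new roll. Press the ribbed pad on its cover down once with a fingertip and take the finger away, see that the cover springs ajar and stays ajar by itself for a good second, then push it gently up and back with the fingers until it rests wide open on its own. Do not push the sprung cover down again, do not lift or shove the printer, and leave the new roll and the other things beside it alone.

Things in the scene. Friction and masses are not known exactly. Their poses are not given: they have to be found in the camera images.
- printer: desktop label printer, light grey and dark grey, 190 deep (x) x 170 wide (y) x 120 high mm, about 2.4 kg, standing loose on rubber feet; origin at the centre of its underside, z up, its front (label slot, small round button, amber lamp) looks to its -x. The hinged top cover, 150 mm wide, lies between two fixed side cheeks that are 116 mm high.
- cover (a joint): angle of the printer's top cover about its level hinge, rad: 0 shut on its push-push catch; -0.045 pressed to the stop; about 0.6 ajar, where it rests on its spring; pushed back down from there to the stop it latches again. Above 0.6 it swings freely (under 2 N at the front edge), drops back to 0.6 if let go below about 1.45, and beyond that falls open to its stop at 1.85.
- cover_pad (a point): middle of the top of the ribbed dark press pad, 24 (x) x 44 (y) mm, near the cover's front edge; moves with the cover; shut: 121 mm above the table, 132 mm in front of the hinge. It goes down 6 mm to a hard stop at about 4 N; when let go the spring throws the cover ajar in 0.5 s and its front edge rises by about 90 mm.
- cover_lip (a point): middle of the front edge of the finger lip, 60 mm wide and 5 mm thick, that sticks out 6 mm at the bottom of the cover's 22 mm high front wall; moves with the cover on a circle of 157 mm round the hinge; shut: 95 mm above the table.
- cover_hinge (a point): point on the hinge axis of the cover, at its middle; 68 mm behind the printer's origin and 98 mm above the table. It turns with the cover.
- label_roll_center (a point): new roll of white labels, 80 mm diameter, 56 mm high, standing on its end beside the printer, loose; this is its centre. Leave it.
- bottle_center (a point): blue bottle with a label and a black cap, 74 mm diameter, 213 mm high, loose; this point is half-way up. Leave it.
- marker: white marker pen with red cap, 144 mm long, 15 mm thick, lying loose along its own y; origin at the middle of its underside. Leave it.
- cap: loose black bottle cap, 33 mm diameter, 26 mm high, behind the printer; origin at the centre of its underside. Leave it.

How it is judged:
On the way, in this order (a step that is already met when the one before it is completed fails the run):
1. a finger presses the cover's pad down (value of joint cover below -0.012 rad and contact force between the fingers and printer above 0.5 N).
2. the cover has sprung ajar and stands there untouched for 0.8 s (value of joint cover between 0.5 and 0.7 rad and contact force between each of the fingers, the arm and printer below 0.05 N), for 0.8 s.
At the end, for the whole second after the job is handed in: The cover rests wide open (beyond 1.65 rad, still), the printer stands upright within 30 mm of where it was, and the roll, bottle, marker and cap are within 20 mm of where they were (value of joint cover above 1.65 rad and velocity of joint cover between -0.1 and 0.1 rad/s and distance of printer from where it was at the start of the episode below 0.03 m and angle between printer's own z axis and vertical below 0.05 rad and distance of each of label_roll_center, bottle_center, marker, cap from where it was at the start of the episode below 0.02 m); the robot touches nothing.
It fails at once if the sprung cover is pushed back down (value of joint cover between 0.1 and 0.45 rad and velocity of joint cover below -0.15 rad/s and contact force between any of the fingers, the arm and printer above 0.3 N).
It fails at once if the printer is lifted, tipped, or shoved more than 30 mm (height (world z) of printer above 0.012 m or angle between printer's own z axis and vertical above 0.1 rad or distance of printer from where it was at the start of the episode above 0.03 m).
It fails at once if the printer is pressed or pushed with more than 45 N (contact force between any of the fingers, the arm and printer above 45 N).
It fails at once if the roll, bottle, marker or cap is moved more than 20 mm (distance of any of label_roll_center, bottle_center, marker, cap from where it was at the start of the episode above 0.02 m).
It also fails if it takes over 42 s, if anything falls off the work surface, if the arm or the gripper's body presses on something with over 40 N, if the wrist force passes 120 N, or if a joint passes its speed limit or range.

ROBOT

A 6-joint arm with a two-finger parallel gripper is mounted at the origin on a cart in front of the work surface, level with it; the furniture and walls round the work are solid. World frame = base frame: x ahead of the robot, y to its left, z up, the work surface at z = 0. Lengths are in m, angles in rad, forces in N, time in s.
With the tool pointing down it reaches from about 0.425 to 0.925 m from the base axis. Payload 12.5 kg.
Tool frame: the origin (TCP) lies at the very end of the fingers, on their centre line; the grasp point (between the pads) lies 19 mm behind it; z points along the fingers, y is the direction in which the jaws open and shut (so a half turn about z gives the same grasp; the last joint's range is limited). The gripper opens to 85 mm and grips with 20 to 120 N. Pads are 22 mm wide; open, the fingers measure 114 mm over their backs; the gripper's body (76 mm by 85 mm) begins 54 mm behind the grasp point. The pads swing forward as they close: fully open they stand 13 mm farther back than shut.
Start: joints at [-1.228, 0.491, 1.559, -0, 1.092, -0.106], TCP at [0.271, -0.563, 0.231] pointing down, gripper open.
Joint ranges: [-3.1, 3.1], [-0.84, 2.19], [0.05, 2.79], [-1.13, 4.28], [0.06, 2.93], [-2.69, 2.69]. Speed limits (rad/s): [2.22, 2.22, 2.79, 3.14, 3.14, 3.14].

INTERFACE

Orientations are given as a unit quaternion [x, y, z, w].
In Python, from station import ctrl gives the robot as it stands. The module is installed in compiled form; this text tells all that it offers.
- The arm moves only by the shell command python3 -m jog 'ROWS' [OPENING]. ROWS is JSON, a list of rows, each an object of numbers: "dx", "dy", "dz": the shift along the tool's x, y, z in m; "roll": the turn about the tool's z in rad. In form: [{"dx": .., "dy": .., "dz": .., "roll": ..}, ...]. A call has 1 to 10 rows; each row is the pose to reach, as a shift and turn from the pose measured when the call began, along the tool's axes at that moment; what a row does not reach only later rows make up. A row lasts 1/8 s, in which the tool goes at most 62.5 mm and 10.7 degrees, less where a joint would pass 70% of its speed; a pose out of reach is approached as far as the arm can. A call with a gripper value outside its range is refused whole. OPENING is the gripper's target within -1 to 1 (fully open at 1, half-way at 0, shut at -1), set as the call begins (- or left out, the last holds). The fingers move at their own pace and stop on an object; the grip force is fixed at half the most. Time passes only in rows, so rows that repeat a pose let the fingers close. It gives the time, the measured TCP pose, the force and the opening at its end, in the units of the state.
- ctrl.observe(): the state, without advancing time (a new reading comes with each control period).
- ctrl.read_camera(name): name is "scene" or "top" or "wrist"; returns the picture (420x560x3 uint8, red, green, blue); there is no depth.
- ctrl.camera_info(name): a dict with "K" (3x3 intrinsics, pixels), "k1" (the pictures are not rectified: a ray, as slopes to the right and down, at radius r is drawn at 1 + k1 r^2 times it, then the intrinsics apply), "R" (3x3) and "t" (3): a world point X has camera coordinates R X + t. Camera axes: x right, y down, z forward; pixel columns grow to the right and rows downward; lengths in m; the calibration is good to about 2 mm. A picture is of the moment at which its call begins: read the wrist's pose just before it. camera_info takes no time and is no camera call; for the wrist camera it gives the pose at the moment of the call.
- ctrl.job_done(): hands the job in, once; it reports no verdict.
Trained networks look in the newest picture that a camera, given by its name, has taken for a name from the list of things; names that differ only in an ending like _2 or _b are one class to them, and where a whole thing is asked for, a point or a joint stands for the part that bears it (a point fixed in the world has none). Each returns a list of dicts, best first, with "conf" (0 to 1); they miss things now and then, are a little off and sometimes report something else, mostly with a low value. They report only what shows in the picture. A call takes as long as a camera call.
- ctrl.boxes_of(camera, label): "location" ([column, row] as shares, 0 to 1, of the picture: columns of its width, rows of its height, amid what is visible of it).
The state is a dict: "t": time; "joint_pos": joint angles; "dq": joint speeds; "tau": joint torques, N m; "position": TCP position; "tool_rot": TCP orientation; "ft_force": force on the tool from outside, world axes, zero at the start; "torque": the same for the moment, N m; "width": opening from 0.0 (shut) to 1.0 (fully open).
Only numpy, scipy, OpenCV 4.12 (cv2) and the standard library are available. Lean on these libraries where they do the work, as an engineer would, in place of code of your own. Each camera call takes 0.05 s, during which the arm holds its last target.

## Working session

There is one attempt and no reset: what is moved stays moved. The work goes in short steps, Python scripts to look and compute and a shell command to move; the robot and the scene stay as the last step left them, time stands still between calls to the robot, and variables do not carry over. Pictures are saved under pics/ and viewed, and the job is handed in when it is done.

```bash
mkdir -p pics; cat > h.py <<'E'
import numpy as np, cv2
from station import ctrl
from scipy.spatial.transform import Rotation as Rn
def snap(n,f):
    im=ctrl.read_camera(n); cv2.imwrite('pics/'+f,im[:,:,::-1]); return im
def ray(n,u,v):
    c=ctrl.camera_info(n);K=np.array(c['K']);R=np.array(c['R']);t=np.array(c['t'])
    d=np.array([(u-K[0,2])/K[0,0],(v-K[1,2])/K[1,1]]);s=d.copy()
    for _ in range(20): s=d/(1+c['k1']*(s@s))
    w=R.T@np.array([s[0],s[1],1]);return -R.T@t,w/np.linalg.norm(w)
def atz(n,u,v,z):
    o,w=ray(n,u,v);return o+w*(z-o[2])/w[2]
def proj(n,X):
    c=ctrl.camera_info(n);p=np.array(c['R'])@np.array(X)+np.array(c['t']);s=p[:2]/p[2];s=s*(1+c['k1']*(s@s));K=np.array(c['K'])
    return K[0,0]*s[0]+K[0,2],K[1,1]*s[1]+K[1,2]
E
python3 - <<'E'
from h import *
s=ctrl.observe();print(s['t'],s['position'],s['tool_rot'],s['ft_force'],s['width'])
print(np.round(Rn.from_quat(s['tool_rot']).as_matrix(),3))
for n in ['scene','top','wrist']:
    snap(n,n+'0.png');c=ctrl.camera_info(n);print(n,np.round(-np.array(c['R']).T@c['t'],3))
for n in ['scene','top']:
    for l in ['printer','cover_pad','cover_lip','cover_hinge','label_roll_center','bottle_center','marker','cap']:
        b=ctrl.boxes_of(n,l)
        print(n,l,[(round(x['conf'],2),round(x['location'][0]*560),round(x['location'][1]*420)) for x in b[:2]])
print(ctrl.observe()['t'])
E
```

```text
0.0 [ 0.27112455 -0.56288383  0.23071466] [ 9.74929678e-01  2.22512472e-01 -6.07236888e-05 -5.64804852e-04] [-0.6206659  -0.61358597 -0.31622707] 1.0016485003399496
[[ 0.901  0.434 -0.   ]
 [ 0.434 -0.901  0.001]
 [ 0.    -0.001 -1.   ]]
scene [ 0.097 -1.003  0.637]
top [ 0.399 -0.138  1.066]
wrist [ 0.335 -0.533  0.373]
scene printer [(0.66, 303, 221)]
scene cover_pad [(0.63, 293, 205)]
scene cover_lip [(0.79, 291, 203)]
scene cover_hinge [(0.93, 294, 206)]
scene label_roll_center [(0.77, 351, 261)]
scene bottle_center []
scene marker [(0.71, 266, 306)]
scene cap []
top printer [(0.72, 269, 214)]
top cover_pad [(0.61, 270, 213)]
top cover_lip [(0.57, 268, 217)]
top cover_hinge [(0.89, 270, 216)]
top label_roll_center [(0.62, 336, 185)]
top bottle_center [(0.72, 191, 207)]
top marker [(0.7, 344, 255)]
top cap [(0.58, 268, 213), (0.43, 285, 155)]
0.95
```

View pics/scene0.png

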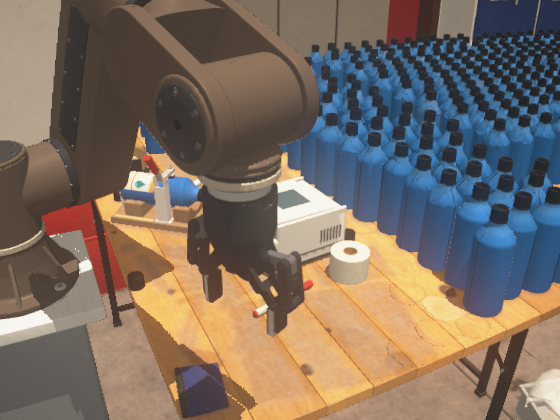

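View pics/top0.png

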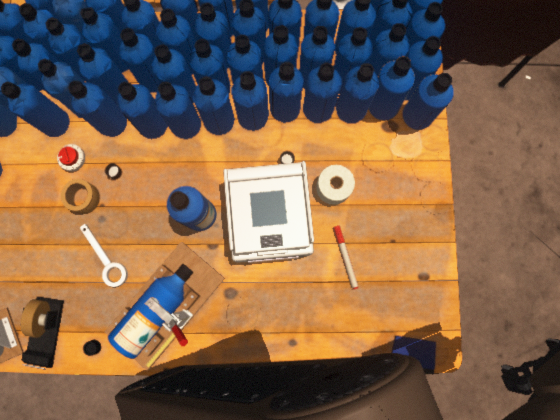

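View pics/wrist0.png

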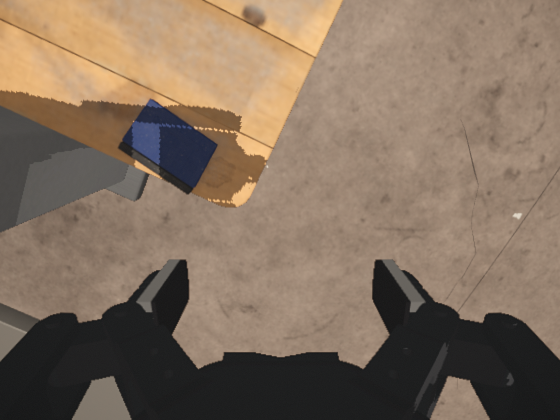

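```bash
python3 - <<'E'
import cv2
im=cv2.imread('pics/top0.png')[120:300,150:380];cv2.imwrite('pics/topz.png',cv2.resize(im,None,fx=3.3,fy=3.3,interpolation=cv2.INTER_CUBIC))
im=cv2.imread('pics/scene0.png')[130:320,210:410];cv2.imwrite('pics/scz.png',cv2.resize(im,None,fx=3,fy=3,interpolation=cv2.INTER_CUBIC))
E
```

```text
(no output)
```

View pics/topz.png

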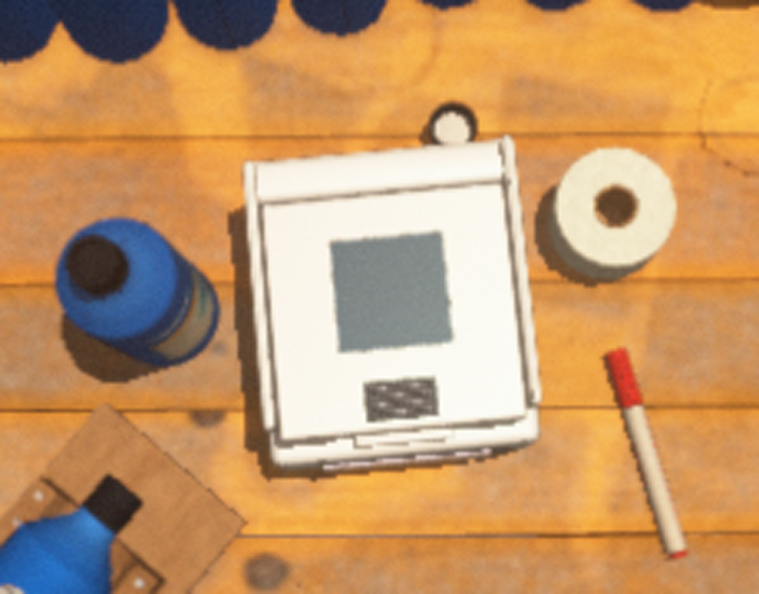

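View pics/scz.png

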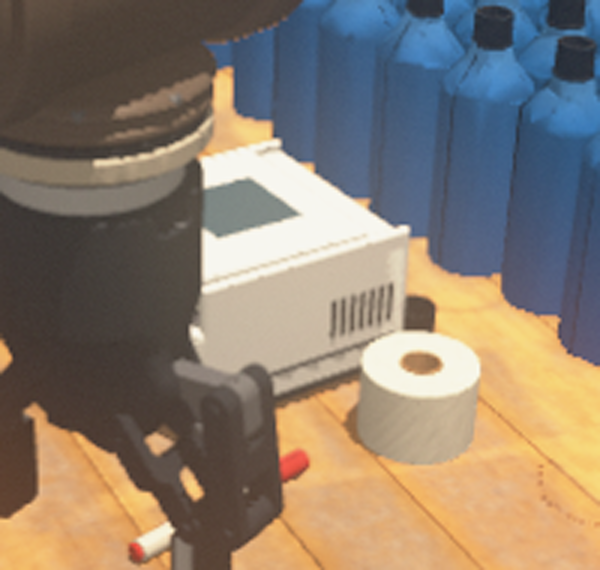

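The pictures show the printer with its front toward the robot and yawed slightly. In the top view the pad is at about (271, 241), with the bottle to its left at (191, 207) and the roll to its right at (336, 185). The cap is behind at (288, 158) and the marker is at (345, 257). The network points for the pad, lip and hinge are just the cover centre, so I'll use the pad pixels I read from the picture.

```bash
cat >> h.py <<'E'
zt=lambda a,b:(150+a/3.3,120+b/3.3)
E
python3 - <<'E'
from h import *
P=atz('top',*zt(401,399),.121);print('pad',P)
cs=[atz('top',*zt(*q),.121) for q in [(365,384),(436,377),(438,414),(368,421)]];print(np.round(cs,3))
for a,b in [((250,165),(268,428)),((510,142),(536,402)),((608,0),(608,1))][:2]:
    A=atz('top',*zt(*a),.116);B=atz('top',*zt(*b),.116);d=A-B;print(np.round(A,3),np.round(B,3),'yaw',np.arctan2(d[1],d[0]),np.linalg.norm(d))
# cover seam front/back
for a,b in [((264,203),(278,438)),((500,183),(527,415)),((278,440),(527,417)),((331,241),(340,351)),((442,233),(452,342))]:
    A=atz('top',*zt(*a),.118);B=atz('top',*zt(*b),.118);d=A-B;print('seam',np.round(A,3),np.round(B,3),np.arctan2(d[1],d[0]))
s=ctrl.observe();R=Rn.from_quat(s['tool_rot']).as_matrix();print('pad in tool',R.T@(P-s['position']))
print('roll',atz('top',*zt(615,205),.056),'bottle',atz('top',191,207,.1))
E
```

```text
pad [ 0.48716916 -0.12459628  0.121     ]
[[ 0.496 -0.103  0.121]
 [ 0.5   -0.146  0.121]
 [ 0.478 -0.147  0.121]
 [ 0.474 -0.105  0.121]]
[ 0.634 -0.032  0.116] [ 0.471 -0.044  0.116] yaw 0.07647250036400052 0.16344809586656878
[ 0.647 -0.193  0.116] [ 0.485 -0.206  0.116] yaw 0.07953735826297398 0.1623083917703918
seam [ 0.609 -0.041  0.118] [ 0.464 -0.05   0.118] 0.06635133374308351
seam [ 0.62  -0.186  0.118] [ 0.477 -0.2    0.118] 0.09703451588291538
seam [ 0.463 -0.05   0.118] [ 0.476 -0.2    0.118] 1.6550357889982081
seam [ 0.585 -0.082  0.118] [ 0.517 -0.088  0.118] 0.08154891526739219
seam [ 0.589 -0.15   0.118] [ 0.522 -0.156  0.118] 0.07958976422049771
pad in tool [ 0.38484784 -0.30138731  0.11029417]
roll [ 0.61950379 -0.26482342  0.056     ] bottle [0.56016028 0.04095708 0.1       ]
```

```bash
python3 -m jog '[{"dx":0.05,"dy":-0.04,"dz":0,"roll":0.1},{"dx":0.1,"dy":-0.08,"dz":0,"roll":0.2},{"dx":0.15,"dy":-0.12,"dz":0.0,"roll":0.3},{"dx":0.2,"dy":-0.16,"dz":0.01,"roll":0.37},{"dx":0.25,"dy":-0.2,"dz":0.02,"roll":0.37},{"dx":0.3,"dy":-0.24,"dz":0.03,"roll":0.37},{"dx":0.35,"dy":-0.28,"dz":0.04,"roll":0.37},{"dx":0.385,"dy":-0.301,"dz":0.05,"roll":0.37},{"dx":0.385,"dy":-0.301,"dz":0.06,"roll":0.37},{"dx":0.385,"dy":-0.301,"dz":0.06,"roll":0.37}]' -1
python3 - <<'E'
from h import *
snap('wrist','w1.png');snap('top','t1.png');snap('scene','s1.png')
s=ctrl.observe();R=Rn.from_quat(s['tool_rot']).as_matrix();print(s['t'],s['position'],s['ft_force'],s['width'],s['joint_pos']);print(np.round(R,3))
P=np.array([.487,-.1245,.121]);print(R.T@(P-s['position']));print(proj('wrist',P),proj('wrist',s['position']))
E
```

```text
t: 2.2
position: [0.4871, -0.1249, 0.1708]
tool_rot: [0.999, 0.04, -0.001, -0.0]
ft_force: [0.5, -1.1, 0.9]
width: 0.001
2.35 [ 0.48725188 -0.12594909  0.17169429] [ 0.87500109 -0.05227817  0.05755747] -0.002027113400762864 [-3.84214243e-01  3.96666114e-01  1.92175217e+00 -1.58000554e-04
  8.22609874e-01  1.10957502e+00]
[[ 0.997  0.077  0.   ]
 [ 0.077 -0.997 -0.   ]
 [ 0.     0.    -1.   ]]
[-0.0001625  -0.00148219  0.0506937 ]
(np.float64(277.5190137119049), np.float64(228.5709085826915)) (np.float64(279.54140586560095), np.float64(263.3127320510231))
```

View pics/w1.png

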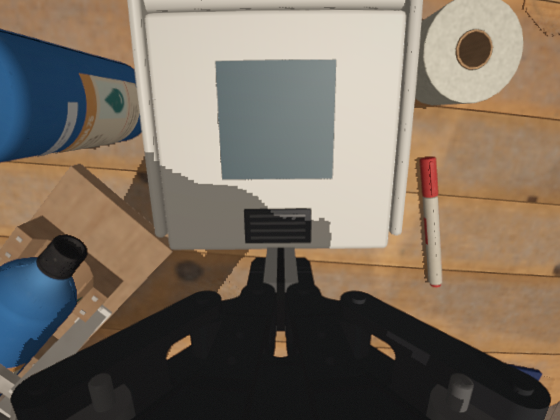

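View pics/s1.png

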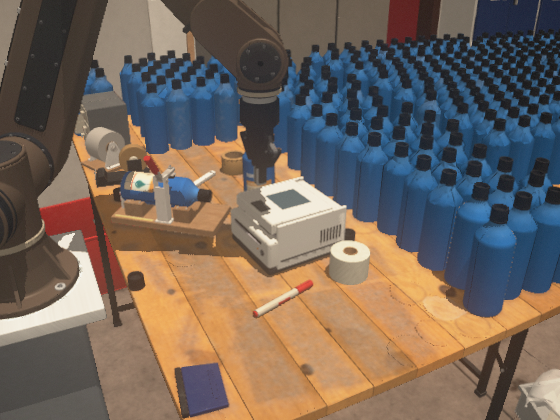

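The wrist view shows the pad centred at about (278, 226), within 2 px of the prediction, and the shut fingers are aligned with it. Next I'll descend.

```bash
python3 -m jog '[{"dx":0.001,"dz":0.02},{"dx":0.001,"dz":0.035},{"dx":0.001,"dz":0.045},{"dx":0.001,"dz":0.045}]'
python3 -m jog '[{"dz":0.002},{"dz":0.004},{"dz":0.004}]'
```

```text
invalid input
invalid input
```

```bash
python3 -m jog '[{"dx":0.001,"dy":0,"dz":0.02,"roll":0},{"dx":0.001,"dy":0,"dz":0.035,"roll":0},{"dx":0.001,"dy":0,"dz":0.045,"roll":0},{"dx":0.001,"dy":0,"dz":0.045,"roll":0}]'
```

```text
t: 2.85
position: [0.488, -0.126, 0.1262]
tool_rot: [0.999, 0.038, -0.0, -0.0]
ft_force: [0.1, 0.9, 0.5]
width: 0.001
```

```bash
python3 -m jog '[{"dx":0,"dy":0,"dz":0.002,"roll":0},{"dx":0,"dy":0,"dz":0.004,"roll":0},{"dx":0,"dy":0,"dz":0.004,"roll":0}]'
```

```text
t: 3.22
position: [0.488, -0.126, 0.1223]
tool_rot: [0.999, 0.038, -0.0, -0.0]
ft_force: [-0.5, -0.3, -0.4]
width: 0.001
```

```bash
python3 -m jog '[{"dx":0,"dy":0,"dz":0.0025,"roll":0},{"dx":0,"dy":0,"dz":0.005,"roll":0},{"dx":0,"dy":0,"dz":0.005,"roll":0}]'
```

```text
t: 3.6
position: [0.4878, -0.126, 0.1172]
tool_rot: [0.999, 0.038, -0.001, -0.0]
ft_force: [-3.4, -0.6, 4.0]
width: 0.001
```

```bash
python3 -m jog '[{"dx":0,"dy":0,"dz":0.0015,"roll":0},{"dx":0,"dy":0,"dz":0.0015,"roll":0}]'; python3 -m jog '[{"dx":0,"dy":0,"dz":0.001,"roll":0},{"dx":0,"dy":0,"dz":0.001,"roll":0}]'
```

```text
t: 3.85
position: [0.4877, -0.126, 0.1155]
tool_rot: [0.999, 0.038, -0.001, -0.0]
ft_force: [-3.5, -1.4, 3.5]
width: -0.003
t: 4.1
position: [0.4876, -0.126, 0.1145]
tool_rot: [0.999, 0.038, -0.001, -0.0]
ft_force: [-4.1, -0.0, 4.2]
width: 0.004
```

```bash
python3 -m jog '[{"dx":0,"dy":0,"dz":0.001,"roll":0},{"dx":0,"dy":0,"dz":0.001,"roll":0}]'
```

```text
t: 4.35
position: [0.4877, -0.126, 0.1141]
tool_rot: [0.999, 0.038, -0.001, -0.0]
ft_force: [-5.9, 0.2, 13.8]
width: 0.004
```

The force rose from 4 N to 14 N, so the pad is at its stop. I'll retreat quickly, straight up at first.

```bash
python3 -m jog '[{"dx":0,"dy":0,"dz":-0.06,"roll":0},{"dx":-0.01,"dy":0,"dz":-0.12,"roll":0},{"dx":-0.02,"dy":0,"dz":-0.17,"roll":0},{"dx":-0.02,"dy":0,"dz":-0.2,"roll":0},{"dx":-0.02,"dy":0,"dz":-0.2,"roll":0},{"dx":-0.02,"dy":0,"dz":-0.2,"roll":0},{"dx":-0.02,"dy":0,"dz":-0.2,"roll":0},{"dx":-0.02,"dy":0,"dz":-0.2,"roll":0}]'
python3 - <<'E'
from h import *
snap('wrist','w2.png');snap('top','t2.png');snap('scene','s2.png')
s=ctrl.observe();print(s['t'],s['position'],s['ft_force'])
a=.08;ux=np.array([np.cos(a),np.sin(a),0]);H=np.array([.4875,-.1255,0])+.132*ux+[0,0,.098];print(H)
for th in (.5,.6,.7):
    L=H-ux*.157*np.cos(th-.02)+[0,0,.157*np.sin(th-.02)];print(th,np.round(L,3),proj('scene',L),proj('top',L),proj('wrist',L))
E
```

```text
t: 5.35
position: [0.4679, -0.1275, 0.3133]
tool_rot: [0.999, 0.038, -0.001, -0.0]
ft_force: [-0.3, -0.1, -0.4]
width: 0.003
5.5 [ 0.46796182 -0.12756501  0.3137381 ] [-0.30216112 -0.07964681 -0.14676075]
[ 0.61907783 -0.11495126  0.098     ]
0.5 [ 0.48  -0.126  0.17 ] (np.float64(257.09177259306114), np.float64(183.91166178813097)) (np.float64(271.9432892478597), np.float64(242.11386024345097)) (np.float64(279.48014147089987), np.float64(181.05925650277976))
0.6 [ 0.488 -0.125  0.184] (np.float64(260.52441924226787), np.float64(176.88686532797945)) (np.float64(271.47470106728747), np.float64(237.19520937659743)) (np.float64(279.37843921027826), np.float64(175.31732939640133))
0.7 [ 0.497 -0.125  0.197] (np.float64(264.55858758108945), np.float64(170.08689291701677)) (np.float64(270.9390583720562), np.float64(231.4804456345936)) (np.float64(279.261333821678), np.float64(167.17239930563832))
```

View pics/w2.png

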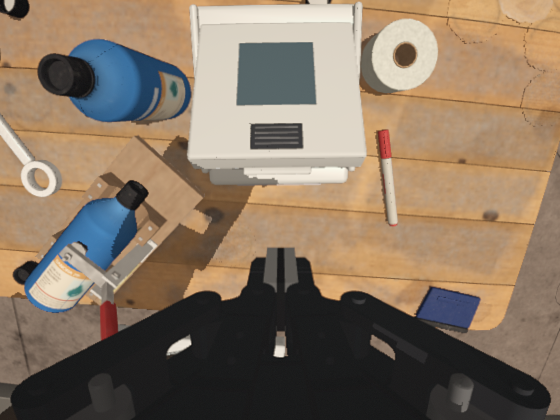

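View pics/s2.png

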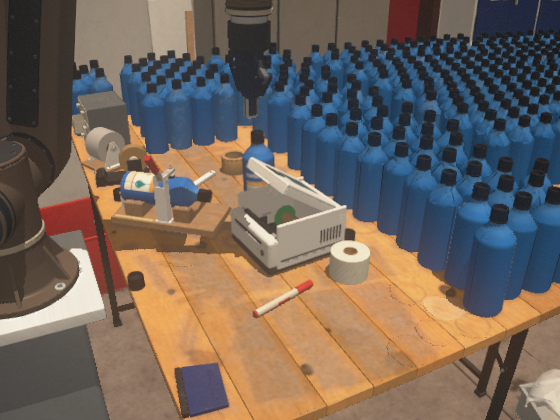

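The cover is ajar: its lip shows at about (278, 178) in the wrist view, which fits about 0.6 rad. I'll hold for more than a second and then check again.

```bash
python3 -m jog '[{"dx":-0.01,"dy":0,"dz":0,"roll":0},{"dx":-0.018,"dy":0,"dz":0,"roll":0},{"dx":-0.018,"dy":0,"dz":0,"roll":0},{"dx":-0.018,"dy":0,"dz":0,"roll":0},{"dx":-0.018,"dy":0,"dz":0,"roll":0},{"dx":-0.018,"dy":0,"dz":0,"roll":0},{"dx":-0.018,"dy":0,"dz":0,"roll":0},{"dx":-0.018,"dy":0,"dz":0,"roll":0},{"dx":-0.018,"dy":0,"dz":0,"roll":0},{"dx":-0.018,"dy":0,"dz":0,"roll":0}]'
python3 -m jog '[{"dx":0,"dy":0,"dz":0.04,"roll":0},{"dx":0,"dy":0,"dz":0.08,"roll":0},{"dx":0,"dy":0,"dz":0.12,"roll":0},{"dx":0,"dy":0,"dz":0.145,"roll":0},{"dx":0,"dy":0,"dz":0.15,"roll":0},{"dx":0,"dy":0,"dz":0.15,"roll":0}]'
python3 - <<'E'
from h import *
snap('wrist','w3.png');im=snap('scene','s3.png')
cv2.imwrite('pics/s3z.png',cv2.resize(im[110:290,200:380,::-1],None,fx=3.3,fy=3.3,interpolation=cv2.INTER_CUBIC))
s=ctrl.observe();print(s['t'],s['position'],s['ft_force'])
for th in (.5,.6,.7):
    a=.08;ux=np.array([np.cos(a),np.sin(a),0]);H=np.array([.61907783,-0.11495126,.098])
    L=H-ux*.157*np.cos(th-.02)+[0,0,.157*np.sin(th-.02)];print(th,np.round(L,3),proj('scene',L),proj('wrist',L))
E
```

```text
t: 6.75
position: [0.45, -0.129, 0.3138]
tool_rot: [0.999, 0.038, -0.001, -0.0]
ft_force: [-0.1, 0.2, 0.5]
width: -0.003
t: 7.5
position: [0.45, -0.129, 0.1642]
tool_rot: [0.999, 0.038, -0.001, -0.0]
ft_force: [0.7, 0.1, 0.0]
width: -0.0
7.6 [ 0.45023779 -0.12910936  0.16476171] [-1.34787643  0.46589717 -0.57595147]
0.5 [ 0.48  -0.126  0.17 ] (np.float64(257.0917747079966), np.float64(183.91166125829486)) (np.float64(277.8573947517193), np.float64(208.8842605484177))
0.6 [ 0.488 -0.125  0.184] (np.float64(260.52442135588433), np.float64(176.88686481143108)) (np.float64(277.4711216367485), np.float64(199.73510466937273))
0.7 [ 0.497 -0.125  0.197] (np.float64(264.55858968998945), np.float64(170.08689241403232)) (np.float64(276.9798264545841), np.float64(184.01539871915236))
```

View pics/w3.png

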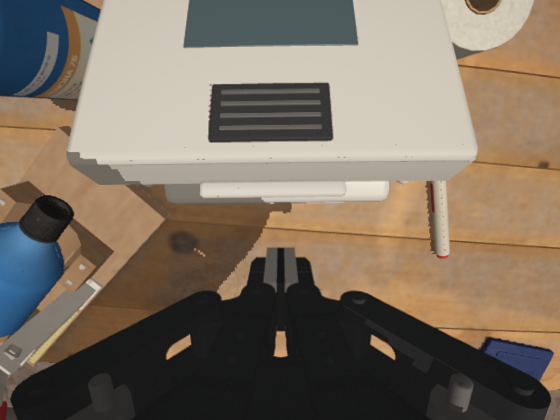

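View pics/s3z.png

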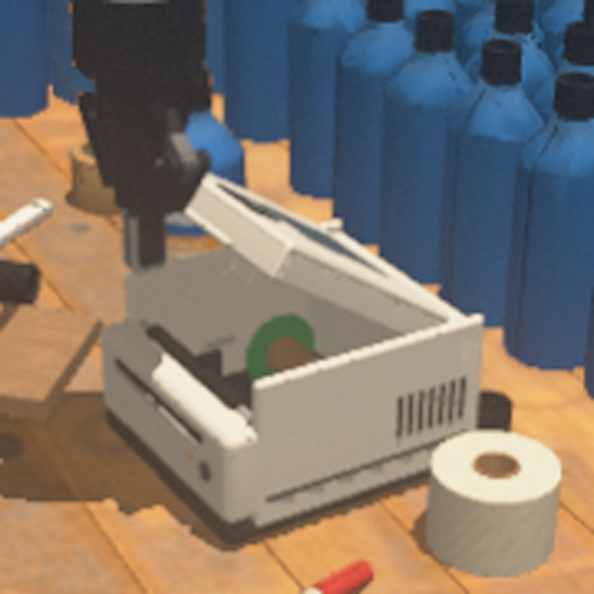

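The cover is still ajar after about 2 s. The lip edge is at row 195, columns 200–345, and the finger is in front of it. I'll approach, then follow the arc while leading slightly upward.

```bash
python3 -m jog '[{"dx":0.01,"dy":-0.002,"dz":0,"roll":0},{"dx":0.02,"dy":-0.003,"dz":0,"roll":0},{"dx":0.025,"dy":-0.003,"dz":-0.004,"roll":0},{"dx":0.028,"dy":-0.003,"dz":-0.008,"roll":0},{"dx":0.032,"dy":-0.003,"dz":-0.014,"roll":0},{"dx":0.032,"dy":-0.003,"dz":-0.014,"roll":0}]'
python3 - <<'E'
from h import *
snap('wrist','w4.png');im=snap('scene','s4.png')
cv2.imwrite('pics/s4z.png',cv2.resize(im[110:290,200:380,::-1],None,fx=3.3,fy=3.3,interpolation=cv2.INTER_CUBIC))
s=ctrl.observe();print(s['t'],s['position'],s['ft_force'])
E
```

```text
t: 8.35
position: [0.4821, -0.1237, 0.1792]
tool_rot: [0.999, 0.038, 0.0, 0.0]
ft_force: [-0.9, -0.2, 0.8]
width: 0.003
8.45 [ 0.48173404 -0.12364361  0.17876181] [-0.87601656  0.48817268 -0.15505205]
```

View pics/w4.png

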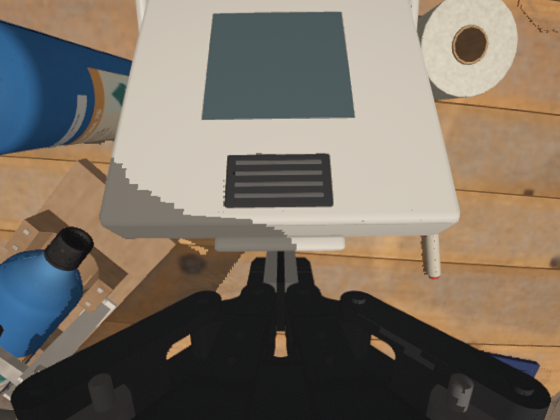

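View pics/s4z.png

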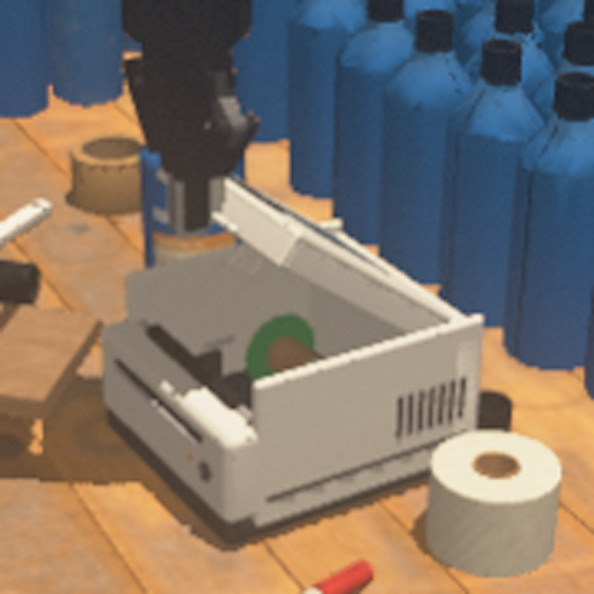

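The cover hasn't moved yet and the tip is only a few mm below the lip. I'll back off 6 mm, lower 18 mm, then push forward.

```bash
python3 -m jog '[{"dx":-0.006,"dy":0,"dz":0,"roll":0},{"dx":-0.008,"dy":0,"dz":0.01,"roll":0},{"dx":-0.008,"dy":0,"dz":0.018,"roll":0},{"dx":-0.008,"dy":0,"dz":0.018,"roll":0},{"dx":-0.003,"dy":0,"dz":0.018,"roll":0},{"dx":0.002,"dy":0,"dz":0.018,"roll":0},{"dx":0.005,"dy":0,"dz":0.016,"roll":0},{"dx":0.008,"dy":0,"dz":0.012,"roll":0},{"dx":0.008,"dy":0,"dz":0.012,"roll":0}]'
python3 - <<'E'
from h import *
im=snap('scene','s5.png')
cv2.imwrite('pics/s5z.png',cv2.resize(im[110:290,200:380,::-1],None,fx=3.3,fy=3.3,interpolation=cv2.INTER_CUBIC))
s=ctrl.observe();print(s['t'],s['position'],s['ft_force'])
E
```

```text
t: 9.57
position: [0.4879, -0.1229, 0.1673]
tool_rot: [0.999, 0.039, -0.002, -0.0]
ft_force: [-17.9, -2.7, 12.8]
width: -0.002
9.625 [ 0.4877252  -0.12286377  0.16724869] [-18.0920138   -2.68766317  11.85754272]
```

View pics/s5z.png

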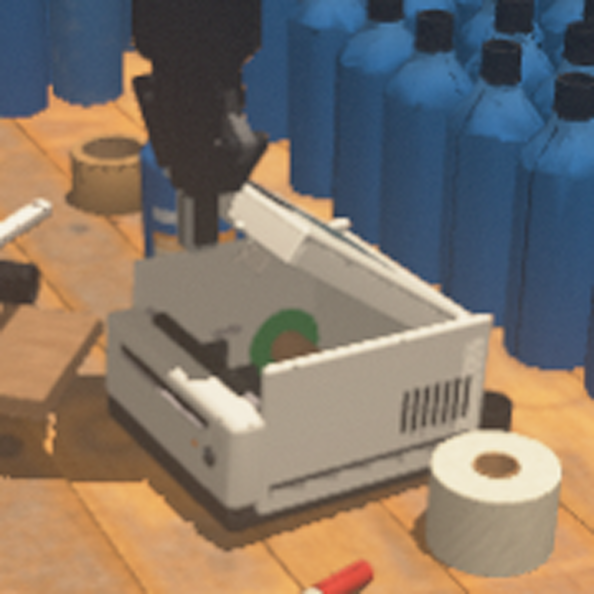

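The force jumped to 18 N sideways with the finger level: friction jams the lip and the printer slid a few mm. I'll release upward and back, then re-engage lower while rising steeper than the arc, so that friction lifts the cover.

```bash
python3 -m jog '[{"dx":-0.005,"dy":0,"dz":-0.004,"roll":0},{"dx":-0.012,"dy":0,"dz":-0.004,"roll":0},{"dx":-0.012,"dy":0,"dz":0.008,"roll":0},{"dx":-0.012,"dy":0,"dz":0.018,"roll":0},{"dx":-0.012,"dy":0,"dz":0.02,"roll":0},{"dx":-0.012,"dy":0,"dz":0.02,"roll":0}]'
python3 - <<'E'
from h import *
snap('wrist','w6.png');im=snap('scene','s6.png')
cv2.imwrite('pics/s6z.png',cv2.resize(im[110:290,200:380,::-1],None,fx=3.3,fy=3.3,interpolation=cv2.INTER_CUBIC))
s=ctrl.observe();print(s['t'],s['position'],s['ft_force'])
E
```

```text
t: 10.38
position: [0.4758, -0.1238, 0.147]
tool_rot: [0.999, 0.039, -0.003, -0.0]
ft_force: [0.1, 0.2, -0.2]
width: 0.002
10.475 [ 0.47586158 -0.12385114  0.14736574] [0.56127691 0.63994054 0.33400875]
```

View pics/s6z.png

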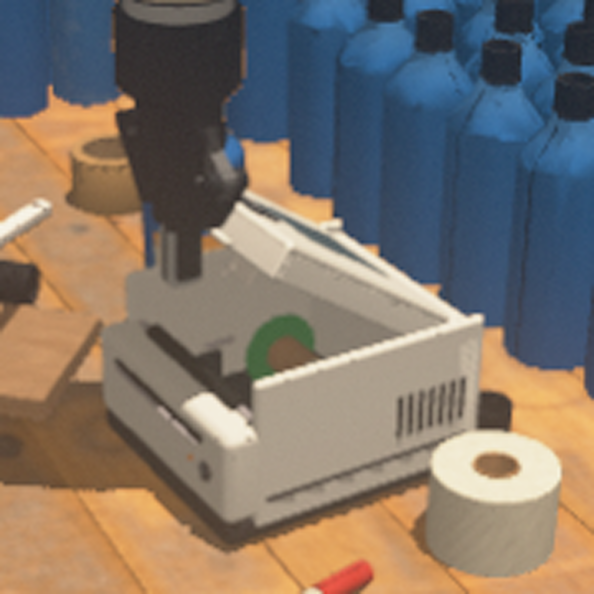

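View pics/w6.png

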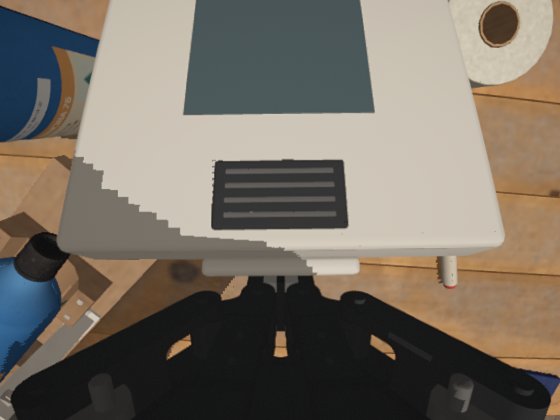

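The printer returned to where it was. Now I'll push while rising.

```bash
python3 -m jog '[{"dx":0.003,"dy":0,"dz":0,"roll":0},{"dx":0.005,"dy":0,"dz":-0.005,"roll":0},{"dx":0.007,"dy":0,"dz":-0.01,"roll":0},{"dx":0.009,"dy":0,"dz":-0.016,"roll":0},{"dx":0.012,"dy":0,"dz":-0.022,"roll":0},{"dx":0.015,"dy":0,"dz":-0.027,"roll":0}]'
python3 - <<'E'
from h import *
snap('wrist','w7.png');im=snap('scene','s7.png')
cv2.imwrite('pics/s7z.png',cv2.resize(im[110:290,200:380,::-1],None,fx=3.3,fy=3.3,interpolation=cv2.INTER_CUBIC))
s=ctrl.observe();print(s['t'],s['position'],s['ft_force'])
E
```

```text
t: 11.22
position: [0.4913, -0.1227, 0.1748]
tool_rot: [0.999, 0.039, -0.002, 0.0]
ft_force: [-1.6, 0.4, -1.1]
width: 0.003
11.325 [ 0.49143542 -0.12269068  0.17486412] [-1.59778658  0.44396789 -0.61115882]
```

View pics/s7z.png

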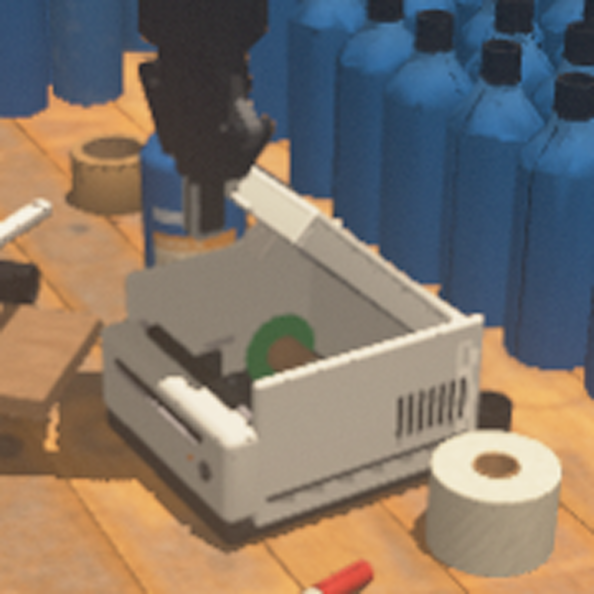

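View pics/w7.png

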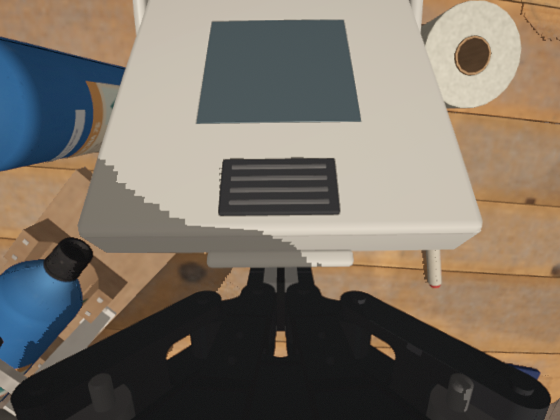

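The push now takes under 2 N. The cover has risen to about 0.7–0.75 rad and the printer has not moved. I'll continue along the arc.

```bash
python3 -m jog '[{"dx":0.005,"dy":0,"dz":-0.007,"roll":0},{"dx":0.01,"dy":0,"dz":-0.014,"roll":0},{"dx":0.018,"dy":0,"dz":-0.022,"roll":0},{"dx":0.026,"dy":0,"dz":-0.03,"roll":0},{"dx":0.034,"dy":0,"dz":-0.036,"roll":0},{"dx":0.042,"dy":0,"dz":-0.041,"roll":0},{"dx":0.05,"dy":0,"dz":-0.045,"roll":0},{"dx":0.058,"dy":0,"dz":-0.049,"roll":0},{"dx":0.066,"dy":0,"dz":-0.052,"roll":0},{"dx":0.074,"dy":0,"dz":-0.055,"roll":0}]'
python3 - <<'E'
from h import *
im=snap('scene','s8.png')
cv2.imwrite('pics/s8z.png',cv2.resize(im[110:290,200:380,::-1],None,fx=3.3,fy=3.3,interpolation=cv2.INTER_CUBIC))
s=ctrl.observe();print(s['t'],s['position'],s['ft_force'])
E
```

```text
t: 12.58
position: [0.5659, -0.1169, 0.2297]
tool_rot: [0.999, 0.039, -0.002, 0.0]
ft_force: [0.0, 0.2, -0.2]
width: -0.002
12.625 [ 0.56680841 -0.11692744  0.23004182] [-1.21723484  0.34415899  0.1316311 ]
```

View pics/s8z.png

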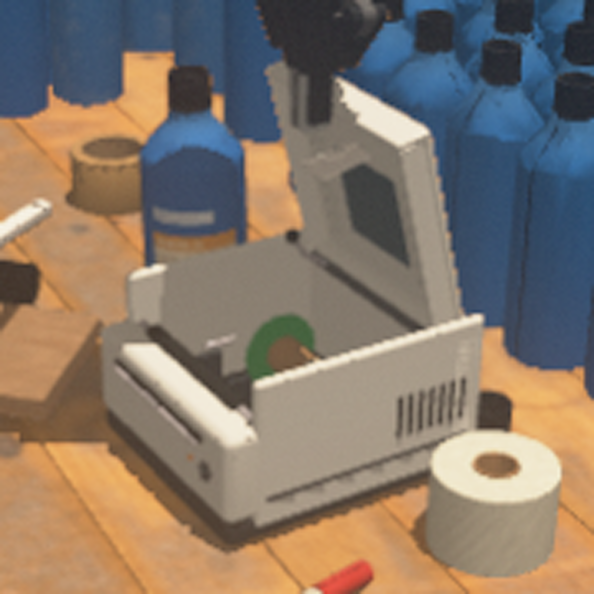

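The cover is at about 1.3 rad with nearly zero force and the printer is in place. I'll push on past 1.45 and then back away.

```bash
python3 -m jog '[{"dx":0.008,"dy":0,"dz":-0.003,"roll":0},{"dx":0.016,"dy":0,"dz":-0.005,"roll":0},{"dx":0.024,"dy":0,"dz":-0.007,"roll":0},{"dx":0.031,"dy":0,"dz":-0.008,"roll":0},{"dx":0.038,"dy":0,"dz":-0.008,"roll":0},{"dx":0.045,"dy":0,"dz":-0.008,"roll":0},{"dx":0.052,"dy":0,"dz":-0.008,"roll":0},{"dx":0.057,"dy":0,"dz":-0.008,"roll":0},{"dx":0.057,"dy":0,"dz":-0.008,"roll":0},{"dx":0.057,"dy":0,"dz":-0.008,"roll":0}]'
python3 - <<'E'
from h import *
im=snap('scene','s9.png')
cv2.imwrite('pics/s9z.png',cv2.resize(im[110:290,200:380,::-1],None,fx=3.3,fy=3.3,interpolation=cv2.INTER_CUBIC))
s=ctrl.observe();print(s['t'],s['position'],s['ft_force'])
E
```

```text
t: 13.88
position: [0.6235, -0.1125, 0.2378]
tool_rot: [0.999, 0.039, -0.002, 0.0]
ft_force: [-0.8, 0.6, 0.5]
width: -0.004
13.925 [ 0.6234877  -0.1124909   0.23786348] [0.02583935 0.51186322 0.07367285]
```

View pics/s9z.png

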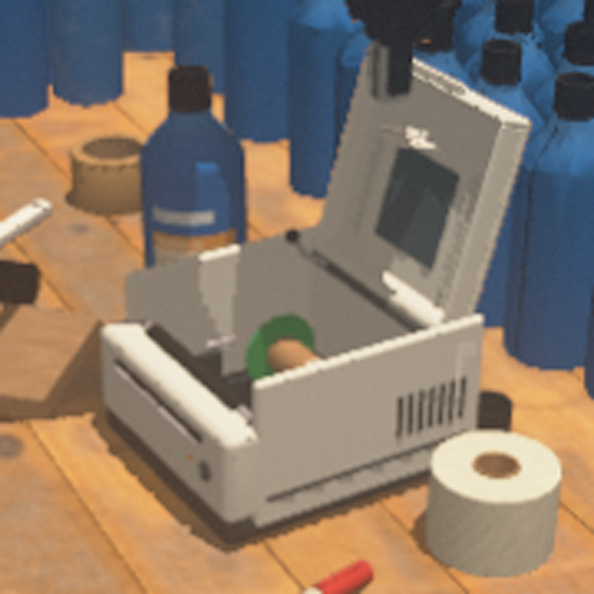

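The cover has tipped back well past vertical. I'll retreat straight back and up.

```bash
python3 -m jog '[{"dx":-0.03,"dy":0,"dz":0,"roll":0},{"dx":-0.07,"dy":0,"dz":-0.02,"roll":0},{"dx":-0.11,"dy":0,"dz":-0.05,"roll":0},{"dx":-0.15,"dy":0,"dz":-0.07,"roll":0},{"dx":-0.15,"dy":0,"dz":-0.07,"roll":0},{"dx":-0.15,"dy":0,"dz":-0.07,"roll":0}]'
python3 - <<'E'
from h import *
im=snap('scene','s10.png');snap('top','t10.png')
cv2.imwrite('pics/s10z.png',cv2.resize(im[110:290,200:380,::-1],None,fx=3.3,fy=3.3,interpolation=cv2.INTER_CUBIC))
s=ctrl.observe();print(s['t'],s['position'],s['ft_force'])
E
```

```text
t: 14.68
position: [0.4745, -0.1242, 0.3083]
tool_rot: [0.999, 0.039, -0.001, 0.0]
ft_force: [0.2, -0.4, -0.0]
width: 0.001
14.775 [ 0.47469416 -0.1240623   0.30762213] [ 0.08232773 -0.53772238  0.85576916]
```

View pics/s10z.png

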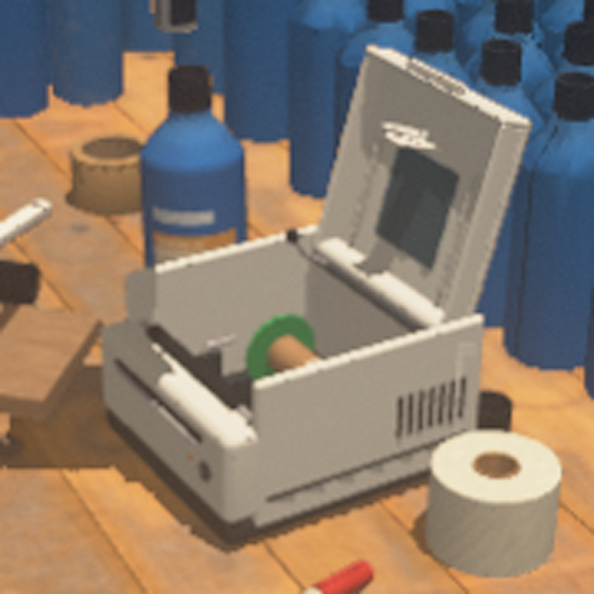

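View pics/t10.png

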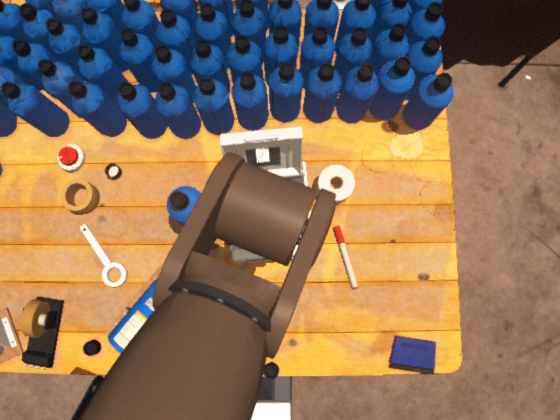

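The cover rests wide open, unchanged from the previous picture, and the roll, marker, bottle and printer are where they were. The robot is clear, so I'm handing in.

```bash
python3 -c "
from station import ctrl
print(ctrl.job_done());print(ctrl.observe()['t'])"
```

```text
the job is handed in; nothing more can be done
None
the job is handed in; nothing more can be done
```

The label printer's cover is open and resting on its own, well past vertical, and I handed the job in at about 15 s of the 42 s allowed. The hand-in call gives no verdict, so I can't say whether it was judged a pass.

- **Press:** I pressed the pad once with the shut fingertips until it hit its stop, at about 14 N, then drew the fingers away. The cover sprang ajar and stood untouched for about 2 s.
- **Opening:** My first push, made almost level, jammed on the lip and reached about 18 N sideways. The printer shifted by a few mm. I let go and it went back to where it was. I then pushed while moving upward along the arc, which took under 2 N, and the cover went past its balance point and fell open.
- **Last checks:** In the final pictures the cover looked the same in two shots about 0.8 s apart. The printer, bottle, roll and marker were in their original places, and the arm was clear with no load on the wrist. The cap showed in place in the scene view, but the arm and open cover hid it from the top camera. I judged the cover's angle and the positions by eye from the pictures and did not measure them.

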